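# Run the seam pick along the lint trap cover

## Robot

A 6-joint arm with a two-finger parallel gripper is mounted at the origin on the work surface. World frame = base frame: x ahead of the robot, y to its left, z up, the work surface at z = 0. Lengths are in m, angles in rad, forces in N, time in s.
With the tool pointing down it reaches from about 0.425 to 0.925 m from the base axis. Payload 12.5 kg.
Tool frame: the origin (TCP) lies midway between the tips of the shut fingers; the grasp point (between the pads) lies 19 mm behind it; z points along the fingers, y is the line along which they close (so a half turn about z gives the same grasp; the last joint's range is limited). The gripper opens to 85 mm and grips with 20 to 120 N. Pads are 22 mm wide; open, the fingers measure 114 mm over their backs; the gripper's body (76 mm by 85 mm) begins 54 mm behind the grasp point. The pads swing forward as they close: fully open they stand 13 mm farther back than shut.
Start: joints at [1.13, 0.491, 1.559, -0, 1.092, -0.106], TCP at [0.205, 0.59, 0.231] pointing down, gripper open.
Joint ranges: [-3.1, 3.1], [-0.84, 2.19], [0.05, 2.79], [-1.13, 4.28], [0.06, 2.93], [-2.69, 2.69]. Speed limits (rad/s): [2.22, 2.22, 2.79, 3.14, 3.14, 3.14].

## Interface

Orientations are given as a 3x3 rotation matrix whose columns are the frame's x, y, z axes.
In Python, from station import manip gives the robot as it stands. The module is installed in compiled form; this text tells all that it offers.
- The arm moves only by the shell command python3 -m pendant 'ROWS' [OPENING] [FORCE]. ROWS is JSON, a list of rows, each an object with "linear": the shift along the tool's x, y, z as a fraction of full scale, a list of three; "twist": the turn, a rotation vector about the tool's x, y, z as a fraction of full scale, a list of three. In form: [{"linear": [tx, ty, tz], "twist": [ax, ay, az]}, ...]. A call has 1 to 20 rows; each row shifts and turns the commanded pose from where the row before left it, along the tool's axes as they then stand; what a row does not reach is not made up. Full scale, the value 1, is 2.5 cm for a shift and 4 degrees for a turn. A row lasts 1/10 s, in which the tool goes at most 50 mm and 8.59 degrees, less where a joint would pass 70% of its speed; a pose out of reach is approached as far as the arm can. A call with a number of a shift or a turn outside -1 to 1 is refused whole. A call with a gripper value outside its range is refused whole. OPENING is the finger opening in mm, from 0 to 85.4, set as the call begins (- or left out, the last holds). The fingers move at their own pace and stop on an object; FORCE is the grip in N (left out, the last holds). Time passes only in rows, so rows that do not move let the fingers close. It gives the time, the measured TCP pose, the force, the opening and the grip force at its end, in the units of the state.
- manip.observe(): the state, without advancing time (a new reading comes with each control period).
- manip.snapshot(name): name is "side" or "top"; returns the picture (384x512x3 uint8, red, green, blue); there is no depth.
- manip.calibration(name): a dict with "K" (3x3 intrinsics, pixels), "origin" and "attitude" of the camera in the world. Camera axes: x right, y down, z forward; pixel columns grow to the right and rows downward; lengths in m; the calibration is good to about 2 mm. A picture is of the moment at which its call begins. calibration takes no time and is no camera call.
- manip.sign_off(): hands the job in; it is judged then, once.
The state is a dict: "time_s": time; "joints": joint angles; "dq": joint speeds; "joint_torque": joint torques, N m; "eef_pos": TCP position; "ee_rot": TCP orientation; "contact_force": force on the tool from outside, world axes, zero at the start; "ft_torque": the same for the moment, N m; "width": finger opening in m; "gripper_force": force on a finger pad.
Only numpy, scipy, OpenCV 4.12 (cv2) and the standard library are available. Lean on these libraries where they do the work, as an engineer would, in place of code of your own. Each camera call takes 0.05 s, during which the arm holds its last target. There are 200 camera calls.

## Task

Take the seam pick from its sloping rest and clear the seam where the raised lint trap cover meets the ledge of its housing on the robot's side: under the wire riser, run the tip along that seam from its left end to its right end (as seen from the robot) in one slow pass of at most about 5 cm per second, keeping the tip lightly against it, never lifting or straying out of it on the way. Then lay the pick back in its rest, tip down as it was, and leave everything else where it stands.

Things in the scene. Friction and masses are not known exactly. Their poses are not given: they have to be found in the camera images.
- pick: the seam pick: round rod 140 mm long, 16 mm diameter, 70 g; steel lower half tapering over the last 30 mm to a 5 mm round tip; grey plastic handle from 70 to 137 mm. Origin at the centre of the round tip; z axis runs from the tip to the handle end. Starts in the rest, leaning 30 degrees from vertical; grip it about 105 mm from the tip (clear of the rest from 82 mm up).
- pick_tip (a point): centre of the pick's round tip (tip radius 2.5 mm)
- pick_top (a point): centre of the handle's end face, 137 mm from the tip centre
- rest: the pick's fixed white rest: base 120 x 70 x 8 mm, an open V trough leaning 30 degrees from vertical and a stop plate for the tip. Origin on the underside, straight below the tip's place. The pick lies tip down and towards the rest's +x, handle up and towards -x; the trough carries its underside (-x side) from 25 to 78 mm from the tip and is open to +x and above.
- rest_tip (a point): where the pick's tip centre lies in the rest, 30 mm above the table
- rest_top (a point): where the pick's handle end lies in the rest, 137 mm up the slope from rest_tip
- trap: fixed lint trap housing: grey block 130 (x) x 220 (y) x 45 mm; on it the cover, a raised green plate 65 x 170 x 12 mm. Origin at the underside's centre; -x faces the robot, +y is left. The seam is the straight inside corner where the cover's robot-side edge (x = -15 mm) meets the 50 mm deep ledge before it (z = 45 mm), from y = +85 (left) to -85 mm (right).
- seam0 (a point): point on the seam corner line near its left end, at y = +70 mm of the trap; this and the other seam points lie at x = -15, z = 45 mm of the trap
- seam1 (a point): seam point at y = +35 mm
- seam2 (a point): seam point in the middle, y = 0; axes as the trap's
- seam3 (a point): seam point at y = -35 mm
- seam4 (a point): seam point near the right end, y = -70 mm
- riser: fixed wire shelf riser over the trap: wire grid (4 to 6 mm wires) at height 215 mm, x = -40 to +100, y = +-130 mm; four legs at x = -20 and 90, y = +-130 mm. Origin on the table under the trap's centre (within 6 mm), axes as the trap's. Its front wire is 25 mm on the robot's side of the seam and 170 mm above it: come in tilted beneath it.
- caddy: bystander: stainless steel clothespin caddy, 100 x 130 x 80 mm, with a hinged bail handle up to 133 mm high; origin at centre of underside
- dish: bystander: glass dish, 80 mm across, 28 mm high, cork bottom; origin at centre of underside
- detergent: bystander: white bottle, 90 mm diameter, 210 mm high; origin at centre of underside
- jar: bystander: glass jar, 70 mm diameter, 90 mm high; origin at centre of underside
- brush: bystander: hand brush lying on the table near the robot; origin at its centre
- scoop: bystander: white measuring cup, 60 mm diameter, 50 mm high; origin at centre of underside

How it is judged:
By the outcome, as a careful person would: the job done as asked, in the order asked, and still so for the second after the job is handed in, with the robot touching nothing.
It also fails if it takes over 72 s, if anything falls off the work surface, if the arm or the gripper's body presses on something with over 40 N, if the wrist force passes 120 N, or if a joint passes its speed limit or range.

## Working session

There is one attempt and no reset: what is moved stays moved. The work goes in short steps, Python scripts to look and compute and a shell command to move; the robot and the scene stay as the last step left them, time stands still between calls to the robot, and variables do not carry over. Pictures are saved under pics/ and viewed, at most 10 in all, crops included, and the job is handed in when it is done.

```bash
mkdir -p pics; python3 - <<'E'
from station import manip
import cv2
for n in("side","top"):
    cv2.imwrite(f"pics/{n}0.png",manip.snapshot(n)[:,:,::-1]); print(n,manip.calibration(n))
s=manip.observe();print(s)
E
```

```text
side {'K': array([[352.95526767,   0.        , 256.78339995],
       [  0.        , 352.95526767, 188.9085726 ],
       [  0.        ,   0.        ,   1.        ]]), 'origin': array([ 0.45112658, -0.81419228,  0.85308718]), 'attitude': array([[ 0.99842781, -0.03825238,  0.04097154],
       [-0.05604135, -0.66647709,  0.74341621],
       [-0.00113085, -0.74454352, -0.66757297]])}
top {'K': array([[375.88964658,   0.        , 259.06793332],
       [  0.        , 375.88964658, 193.6320441 ],
       [  0.        ,   0.        ,   1.        ]]), 'origin': array([0.38211254, 0.01474191, 1.2188786 ]), 'attitude': array([[-2.18126676e-03, -9.94423474e-01,  1.05438112e-01],
       [-9.99850627e-01,  3.60997620e-04, -1.72798658e-02],
       [ 1.71454413e-02, -1.05460054e-01, -9.94275722e-01]])}
{'time_s': 0.1, 'joints': array([ 1.13040341e+00,  4.91493654e-01,  1.55942652e+00, -4.75949923e-05,
        1.09171667e+00, -1.05626438e-01]), 'dq': array([-8.39204077e-04, -1.06511291e-03, -9.63661421e-06,  3.36264282e-04,
       -1.29202179e-03,  8.18371853e-04]), 'joint_torque': array([ 2.18536603e-03, -6.19450021e+01, -2.62024587e+01, -1.85294033e-05,
        2.90344760e-03, -2.64181347e-05]), 'eef_pos': array([0.20525205, 0.59010083, 0.23077659]), 'ee_rot': array([[-9.44494259e-01,  3.28527669e-01, -4.06925383e-04],
       [ 3.28527914e-01,  9.44493771e-01, -9.62561331e-04],
       [ 6.81104590e-05, -1.04282000e-03, -9.99999454e-01]]), 'contact_force': array([-0.2948983 , -0.57234155,  0.0940003 ]), 'ft_torque': array([-0.0068202 ,  0.01004353,  0.02663021]), 'gripper_force': 0.0, 'width': 0.08563316813266855}
```

View pics/side0.png

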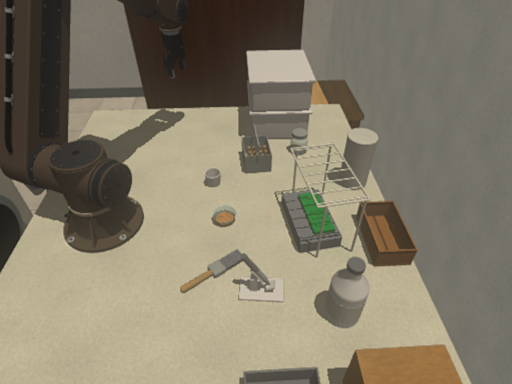

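View pics/top0.png

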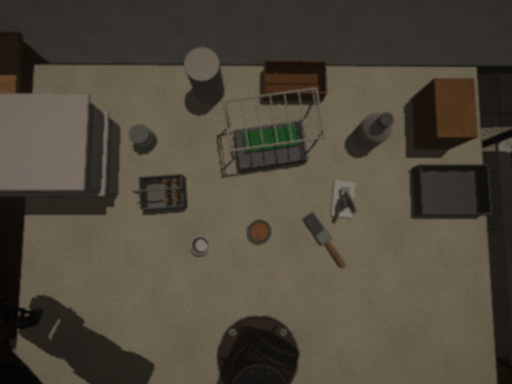

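The side view shows the rest and pick at (262,287), the brush beside them at (225,265), and the trap and riser at (315,215). In the top view the rest is at (343,198) and the trap at (270,148). I'll enlarge both areas.

```bash
python3 - <<'E'
import cv2,numpy as np
s=cv2.imread("pics/side0.png");t=cv2.imread("pics/top0.png")
def c(im,x,y,w,h,W,H,g=1.0):
    r=cv2.resize(im[y:y+h,x:x+w],(W,H),interpolation=cv2.INTER_CUBIC);r=np.clip(r*g,0,255).astype(np.uint8)
    return r
a=np.hstack([c(s,225,240,66,66,400,300)[:,:], c(t,320,175,40,50,400,300,1.8)]) if 0 else None
A=c(s,228,243,66,66,400,400)[50:350]; 
A=c(s,228,246,64,48+10,400,300*1) if 0 else c(s,228,246,72,54,400,300)
B=c(t,310,173,60,45,400,300,1.8)
C=c(s,270,180,92,69,400,300)
D=c(t,212,105,116,87,400,300,1.8)
cv2.imwrite("pics/c1.png",np.vstack([np.hstack([A,B]),np.hstack([C,D])]))
E
```

```text
(no output)
```

View pics/c1.png

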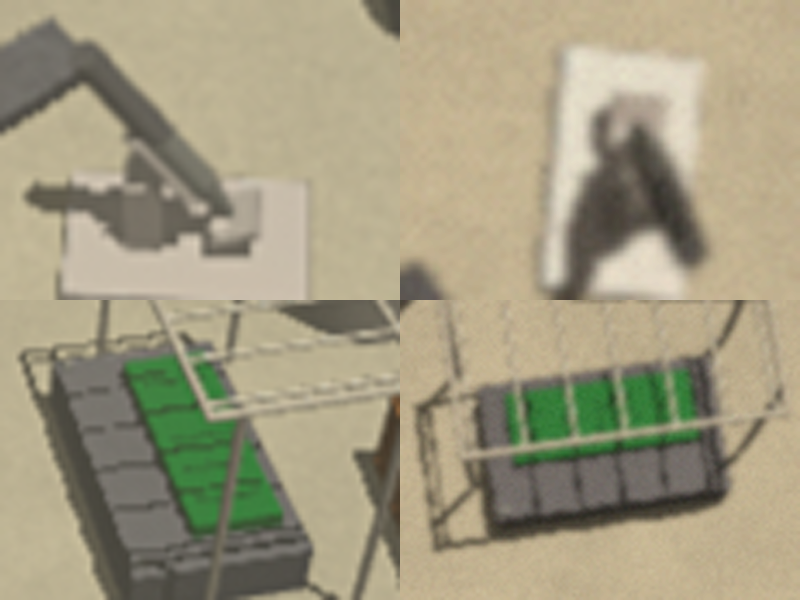

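The crops show the rest plate with the pick. In the side view the handle end is at about (244,255) and the tip at about (268,284). The green cover and grey housing have clear edges in both views, so I'll fit rectangles to masks cast onto their planes.

```bash
cat > h.py <<'E'
import cv2,numpy as np
from station import manip
def cast(n,px,z):
    c=manip.calibration(n);px=np.atleast_2d(np.array(px,float))
    d=np.c_[px,np.ones(len(px))]@np.linalg.inv(c["K"]).T@c["attitude"].T
    o=c["origin"];return o+d*((z-o[2])/d[:,2])[:,None]
def proj(n,P):
    c=manip.calibration(n);q=(np.atleast_2d(P)-c["origin"])@c["attitude"]@c["K"].T
    return q[:,:2]/q[:,2:]
def tri(p,q):
    # p side pixel, q top pixel
    A=[];O=[]
    for n,x in(("side",p),("top",q)):
        a,b=cast(n,x,0)[0],manip.calibration(n)["origin"];d=(a-b)/np.linalg.norm(a-b)
        M=np.eye(3)-np.outer(d,d);A.append(M);O.append(M@b)
    X=np.linalg.solve(A[0]+A[1],O[0]+O[1]);return X,[proj("side",X)[0]-p,proj("top",X)[0]-q]
E
python3 - <<'E'
from h import *
np.set_printoptions(precision=4,suppress=True)
for n,f in(("side","pics/side0.png"),("top","pics/top0.png")):
    im=cv2.imread(f);b,g,r=[im[:,:,i].astype(int) for i in range(3)]
    hsv=cv2.cvtColor(im,cv2.COLOR_BGR2HSV)
    m=((g>1.5*r)&(g>1.5*b)&(g>40)).astype(np.uint8)
    m=cv2.morphologyEx(m,cv2.MORPH_CLOSE,np.ones((5,5)))
    def rect(m,z,tag):
        cs,_=cv2.findContours(m,cv2.RETR_EXTERNAL,cv2.CHAIN_APPROX_NONE);c=max(cs,key=cv2.contourArea)
        h=cv2.convexHull(c)[:,0]
        P=cast(n,h,z)[:,:2].astype(np.float32)
        R=cv2.minAreaRect(P);print(n,tag,R,"\n",cv2.boxPoints(R));
    rect(m,.057,"cover")
    x,y,w,h=(232,270,60,36) if n=="side" else (325,173,40,50)
    sub=im[y:y+h,x:x+w];L=cv2.cvtColor(sub,cv2.COLOR_BGR2HSV)
    S=L[:,:,1];V=L[:,:,2];print("SV plate/table",np.median(S),np.median(V), S.min(),V.max())
    w=((S<np.median(S)*0+ (S.min()+S.max())/2)&(V>0.75*V.max())).astype(np.uint8)
    M=np.zeros(im.shape[:2],np.uint8);M[y:y+h,x:x+w.shape[1]]=w
    rect(cv2.morphologyEx(M,cv2.MORPH_OPEN,np.ones((3,3))),.008,"rest")
X,e=tri((243.8,255.4),(413.5/6.667*0+310+293/6.667,173+252/6.667));print("handle",X,e)
E
```

```text
side cover ((0.6792305111885071, -0.042327165603637695), (0.06504553556442261, 0.17136938869953156), 8.332538604736328) 
 [[ 0.6346  0.0377]
 [ 0.6595 -0.1318]
 [ 0.7238 -0.1224]
 [ 0.699   0.0472]]
SV plate/table 42.0 188.0 30 207
side rest ((0.49256789684295654, -0.28079718351364136), (0.06826607137918472, 0.12108978629112244), 86.74376678466797) 
 [[ 0.4302 -0.3114]
 [ 0.5511 -0.3183]
 [ 0.555  -0.2502]
 [ 0.4341 -0.2433]]
top cover ((0.6808576583862305, -0.04069267958402634), (0.06564616411924362, 0.17087075114250183), 8.364269256591797) 
 [[ 0.636   0.0391]
 [ 0.6608 -0.13  ]
 [ 0.7258 -0.1204]
 [ 0.7009  0.0486]]
SV plate/table 62.0 107.0 24 128
top rest ((0.4973088502883911, -0.2790547311306), (0.07022321224212646, 0.11486951261758804), 83.27458190917969) 
 [[ 0.4362 -0.3072]
 [ 0.5502 -0.3207]
 [ 0.5585 -0.2509]
 [ 0.4444 -0.2375]]
handle [ 0.4473 -0.2749  0.1502] [array([-0.5135,  0.0628]), array([-0.0347, -0.4449])]
```

Trap: yaw about +8.35°, seam from (0.635,0.038) to (0.660,-0.131). Pick handle end: about (0.447,-0.275,0.150), leaning towards the robot. I'll start moving: pull in and up, then arc clockwise towards the rest.

```bash
python3 -m pendant '[{"linear":[0,-1,-0.4],"twist":[0,0,0]},{"linear":[0,-1,-0.4],"twist":[0,0,0]},{"linear":[0,-1,-0.4],"twist":[0,0,0]},{"linear":[0,-1,-0.4],"twist":[0,0,0]},{"linear":[0,-1,-0.4],"twist":[0,0,0]},{"linear":[-0.96,0,0],"twist":[0,0,0.69]},{"linear":[-0.96,0,0],"twist":[0,0,0.69]},{"linear":[-0.96,0,0],"twist":[0,0,0.69]},{"linear":[-0.96,0,0],"twist":[0,0,0.69]},{"linear":[-0.96,0,0],"twist":[0,0,0.69]},{"linear":[-0.96,0,0],"twist":[0,0,0.69]},{"linear":[-0.96,0,0],"twist":[0,0,0.69]},{"linear":[-0.96,0,0],"twist":[0,0,0.69]},{"linear":[-0.96,0,0],"twist":[0,0,0.69]},{"linear":[-0.96,0,0],"twist":[0,0,0.69]},{"linear":[-0.96,0,0],"twist":[0,0,0.69]},{"linear":[-0.96,0,0],"twist":[0,0,0.69]},{"linear":[-0.96,0,0],"twist":[0,0,0.69]},{"linear":[-0.96,0,0],"twist":[0,0,0.69]},{"linear":[-0.96,0,0],"twist":[0,0,0.69]}]' 50
python3 - <<'E'
from h import *
s=manip.observe();print(s["joints"],s["eef_pos"])
print("tip est",cast("side",(268.5,283.8),.03),cast("top",(344.8,192.5),.03))
E
```

```text
time_s: 2.1
eef_pos: [0.4404, 0.2521, 0.281]
ee_rot: [[-0.489, 0.872, -0.0], [0.872, 0.489, -0.0], [0.0, -0.0, -1.0]]
contact_force: [0.1, 0.6, -1.0]
width: 0.0502
gripper_force: 0.0
[ 3.89601700e-01  2.71101234e-01  1.77332797e+00  7.10381805e-05
  1.09765334e+00 -1.21864286e-01] [0.44037343 0.25206869 0.28104642]
tip est [[ 0.51167011 -0.2807812   0.03      ]] [[ 0.51172464 -0.27985121  0.03      ]]
```

```bash
python3 -m pendant '[{"linear":[-0.96,0,0],"twist":[0,0,0.69]},{"linear":[-0.96,0,0],"twist":[0,0,0.69]},{"linear":[-0.96,0,0],"twist":[0,0,0.69]},{"linear":[-0.96,0,0],"twist":[0,0,0.69]},{"linear":[-0.96,0,0],"twist":[0,0,0.69]},{"linear":[-0.96,0,0],"twist":[0,0,0.69]},{"linear":[-0.96,0,0],"twist":[0,0,0.69]},{"linear":[-0.96,0,0],"twist":[0,0,0.69]},{"linear":[-0.96,0,0],"twist":[0,0,0.69]},{"linear":[-0.96,0,0],"twist":[0,0,0.69]},{"linear":[-0.96,0,0],"twist":[0,0,0.69]},{"linear":[-0.96,0,0],"twist":[0,0,0.69]},{"linear":[-0.96,0,0],"twist":[0,0,0.69]},{"linear":[-0.96,0,0],"twist":[0,0,0.69]},{"linear":[-0.96,0,0],"twist":[0,0,0.69]},{"linear":[-0.96,0,0],"twist":[0,0,0.69]},{"linear":[-0.96,0,0],"twist":[0,0,0.69]},{"linear":[-0.96,0,0],"twist":[0,0,0.69]},{"linear":[-0.96,0,0],"twist":[0,0,0.69]},{"linear":[-0.96,0,0],"twist":[0,0,0.69]}]'
python3 -m pendant '[{"linear":[0,0,0],"twist":[0,0,1]},{"linear":[0,0,0],"twist":[0,0,1]},{"linear":[0,0,0],"twist":[0,0,1]},{"linear":[0,0,0],"twist":[0,0,1]},{"linear":[0,0,0],"twist":[0,0,1]},{"linear":[0,0,0],"twist":[0,0,1]},{"linear":[0,0,0],"twist":[0,0,1]},{"linear":[0,0,0],"twist":[0,0,1]},{"linear":[0,0,0],"twist":[0,0,1]},{"linear":[0,0,0],"twist":[0,0,1]},{"linear":[0,0,0],"twist":[0,0,1]},{"linear":[0,0,0],"twist":[0,0,1]},{"linear":[0,0,0],"twist":[0,0,1]},{"linear":[0,0,0],"twist":[0,0,1]},{"linear":[0,0,0],"twist":[0,0,1]},{"linear":[0,0,0],"twist":[0,0,1]},{"linear":[0,0,0],"twist":[0,0,1]}]'
cat >> h.py <<'E'
def delta(P,R=None):
    s=manip.observe();r=s["ee_rot"];print("lin units",np.round(r.T@(np.array(P)-s["eef_pos"])/.025,2))
    if R is not None:
        print("twist units",np.round(cv2.Rodrigues(r.T@R)[0].ravel()/np.radians(4),2))
    print("pos",s["eef_pos"],"j",np.round(s["joints"],3),"F",np.round(s["contact_force"],1),"w",s["width"],"t",s["time_s"])
def Rtool(yaw,tilt):
    # tool x ahead at yaw (deg), tool z down tilted ahead by tilt
    a,t=np.radians([yaw,tilt]);f=np.array([np.cos(a),np.sin(a),0]);u=np.array([0,0,1.])
    z=f*np.sin(t)-u*np.cos(t);x=f*np.cos(t)+u*np.sin(t)
    return np.c_[x,np.cross(z,x),z]
E
python3 -c "
from h import *
delta([.459,-.276,.1045],Rtool(-4.4,0))"
```

```text
time_s: 4.1
eef_pos: [0.4652, -0.2089, 0.281]
ee_rot: [[0.437, 0.9, -0.0], [0.9, -0.437, 0.0], [0.0, -0.001, -1.0]]
contact_force: [-0.2, 0.1, -0.1]
width: 0.0497
gripper_force: 0.0
time_s: 5.8
eef_pos: [0.4656, -0.2079, 0.281]
ee_rot: [[0.998, -0.069, -0.0], [-0.069, -0.998, 0.0], [-0.0, -0.0, -1.0]]
contact_force: [0.6, 0.6, 0.3]
width: 0.0499
gripper_force: 0.0
lin units [-0.07  2.74  7.06]
twist units [-0.01  0.01  0.11]
pos [ 0.4655721  -0.20793984  0.28103199] j [-0.55   0.275  1.768  0.     1.099  1.09 ] F [0.6 0.6 0.3] w 0.049915310602299194 t 5.8
```

```bash
python3 -m pendant '[{"linear":[0,0.9,0],"twist":[0,0,0]},{"linear":[-0.07,0.9,0],"twist":[0,0,0.1]},{"linear":[0,0.94,0],"twist":[0,0,0]},{"linear":[0,0,0.8],"twist":[0,0,0]},{"linear":[0,0,0.8],"twist":[0,0,0]},{"linear":[0,0,0.8],"twist":[0,0,0]},{"linear":[0,0,0.8],"twist":[0,0,0]},{"linear":[0,0,0],"twist":[0,0,0]}]' 
python3 - <<'E'
from h import *
delta([.459,-.276,.1045],Rtool(-4.4,0))
s=manip.snapshot("side")[:,:,::-1];t=manip.snapshot("top")[:,:,::-1]
A=cv2.resize(s[225:300,210:310],(400,300),interpolation=2);B=cv2.resize(t[165:225,300:380],(400,300),interpolation=2)
cv2.imwrite("pics/c2.png",np.hstack([A,cv2.convertScaleAbs(B,alpha=1.8)]))
p=np.array([[.459,-.276,.1235],[.446,-.275,.1486],[.513,-.2798,.03]])
for a in p: print((proj("side",a)[0]-[210,225])*4,(proj("top",a)[0]-[300,165])*5+[400,0])
E
```

```text
time_s: 6.6
eef_pos: [0.4583, -0.2756, 0.199]
ee_rot: [[0.997, -0.073, -0.004], [-0.073, -0.997, 0.003], [-0.004, -0.003, -1.0]]
contact_force: [0.0, 1.0, -0.1]
width: 0.0502
gripper_force: 0.0
lin units [0.04 0.02 3.78]
twist units [-0.04  0.05  0.05]
pos [ 0.45834401 -0.27559686  0.1990081 ] j [-0.665  0.403  1.815  0.     0.928  0.979] F [ 0.   1.  -0.1] w 0.05022007818439318 t 6.6
[152.97071184 148.68913548] [658.70559357 209.5831596 ]
[131.14435484 123.68787641] [669.10623559 229.16883865]
[235.85429534 233.83830692] [623.8678374  135.51591935]
```

View pics/c2.png

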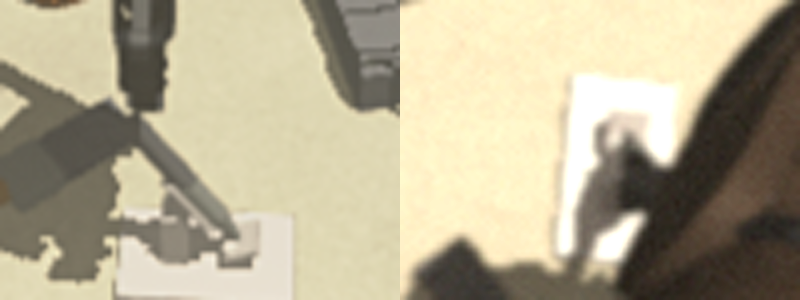

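The side crop shows the handle end at about (133,120), where I predicted it, with the fingers straight above. I'll descend and grip.

```bash
python3 -m pendant '[{"linear":[0,0,0.7],"twist":[0,0,0]},{"linear":[0.04,0,0.7],"twist":[0,0.04,0.05]},{"linear":[0,0,0.7],"twist":[0,0,0]},{"linear":[0,0,0.7],"twist":[0,0,0]},{"linear":[0,0,0.5],"twist":[0,0,0]},{"linear":[0,0,0.3],"twist":[0,0,0]},{"linear":[0,0,0.15],"twist":[0,0,0]},{"linear":[0,0,0],"twist":[0,0,0]},{"linear":[0,0,0],"twist":[0,0,0]}]' 50 30
python3 -m pendant '[{"linear":[0,0,0],"twist":[0,0,0]},{"linear":[0,0,0],"twist":[0,0,0]},{"linear":[0,0,0],"twist":[0,0,0]},{"linear":[0,0,0],"twist":[0,0,0]},{"linear":[0,0,0],"twist":[0,0,0]},{"linear":[0,0,0],"twist":[0,0,0]},{"linear":[0,0,0],"twist":[0,0,0]},{"linear":[0,0,0],"twist":[0,0,0]}]' 0 60
python3 -c "
from h import *
delta([.459,-.276,.1045],Rtool(-4.4,0))"
```

```text
time_s: 7.6
eef_pos: [0.4607, -0.2765, 0.1081]
ee_rot: [[0.997, -0.076, 0.004], [-0.076, -0.997, -0.001], [0.004, 0.0, -1.0]]
contact_force: [0.9, -0.7, 0.2]
width: 0.0501
gripper_force: 0.0
time_s: 8.4
eef_pos: [0.4609, -0.2763, 0.1079]
ee_rot: [[0.997, -0.077, 0.004], [-0.077, -0.997, -0.001], [0.004, 0.0, -1.0]]
contact_force: [3.1, 3.8, 4.9]
width: 0.0148
gripper_force: 58.5
lin units [-0.08 -0.01  0.14]
twist units [ 0.   -0.06  0.  ]
pos [ 0.46086829 -0.27632053  0.10791142] j [-0.664  0.531  1.9    0.003  0.707  0.981] F [3.1 3.8 4.9] w 0.014784983640273286 t 8.4
```

```bash
python3 -m pendant '[{"linear":[0,0,-0.2],"twist":[0,0,0]},{"linear":[0,0,-0.4],"twist":[0,0,0]},{"linear":[0,0,-0.6],"twist":[0,0,0]},{"linear":[0,0,-0.8],"twist":[0,0,0]},{"linear":[0,0,-0.9],"twist":[0,0,0]},{"linear":[0,0,-0.9],"twist":[0,0,0]},{"linear":[0,0,-0.6],"twist":[0,0,0]},{"linear":[0,0,-0.3],"twist":[0,0,0]},{"linear":[0,0,0],"twist":[0,0,0]},{"linear":[0,0,0],"twist":[0,0,0]}]' 
python3 - <<'E'
from h import *
delta([.459,-.276,.1045],Rtool(-4.4,0))
s=manip.snapshot("side")[:,:,::-1];t=manip.snapshot("top")[:,:,::-1]
A=cv2.resize(s[200:275,210:310],(400,300),interpolation=2);B=cv2.resize(t[145:205,310:390],(400,300),interpolation=2)
cv2.imwrite("pics/s3.png",s);cv2.imwrite("pics/t3.png",t)
cv2.imwrite("pics/c3.png",np.hstack([A,cv2.convertScaleAbs(B,alpha=2.)]))
o=manip.observe();p=o["eef_pos"]+np.array([.052,-.0035,-.078]);print(p)
print((proj("side",p)[0]-[210,200])*4,(proj("top",p)[0]-[310,145])*5+[400,0])
E
```

```text
time_s: 9.4
eef_pos: [0.4598, -0.2762, 0.2245]
ee_rot: [[0.997, -0.076, 0.002], [-0.076, -0.997, 0.0], [0.002, -0.0, -1.0]]
contact_force: [0.3, 0.0, -0.6]
width: 0.0145
gripper_force: 58.7
lin units [-0.04 -0.    4.8 ]
twist units [-0.01 -0.03  0.  ]
pos [ 0.45976551 -0.27615788  0.22454395] j [-0.665  0.372  1.785  0.002  0.982  0.981] F [ 0.3  0.  -0.6] w 0.014518408876600091 t 9.4
[ 0.51179744 -0.2796272   0.14616873]
[238.0109745  227.26729359] [622.67866645 215.5572858 ]
```

View pics/c3.png

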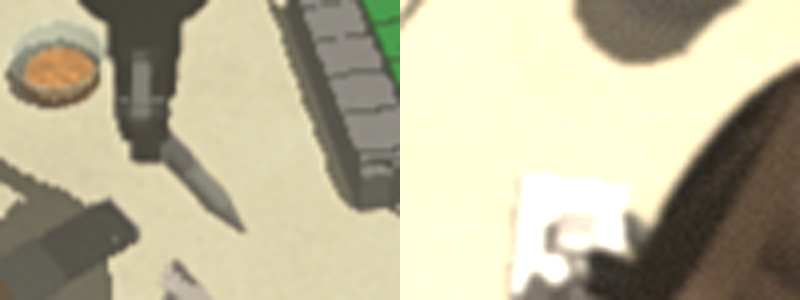

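The side crop shows the held tip at (243,231), within about 1 mm of the prediction. Next I'll compute the seam waypoints.

```bash
cat >> h.py <<'E'
OFF=Rtool(-4.4,0).T@np.array([.052,-.0035,-.078])  # tip in the tool frame
A=np.radians(8.35);RT=np.array([[np.cos(A),-np.sin(A),0],[np.sin(A),np.cos(A),0],[0,0,1]]);T0=np.array([.663,-.044,0])
def trap(x,y,z): return T0+RT@np.array([x,y,z])/1000
def where():
    s=manip.observe();tip=s["eef_pos"]+s["ee_rot"]@OFF
    print("tip in trap mm",np.round(RT.T@(tip-T0)*1000,1),"F trap",np.round(RT.T@s["contact_force"],1),"t",s["time_s"])
RS=Rtool(8.35,15)
def to(x,y,z): delta(trap(x,y,z)-RS@OFF,RS)
E
python3 -c "
from h import *
where();to(-75,80,105);to(-17.5,80,47.5)
print(trap(-75,80,105)-RS@OFF,RS)"
```

```text
tip in trap mm [-183.7 -211.1  146.2] F trap [ 0.1 -0.2 -0.1] t 9.5
lin units [  1.01 -11.7    2.3 ]
twist units [ 0.41  3.71 -3.17]
pos [ 0.45979744 -0.2761272   0.22416873] j [-0.665  0.373  1.785  0.002  0.982  0.982] F [ 0.1 -0.2 -0.1] w 0.014704442785180346 t 9.5
lin units [  3.25 -12.2    4.61]
twist units [ 0.41  3.71 -3.17]
pos [ 0.45979744 -0.2761272   0.22416873] j [-0.665  0.373  1.785  0.002  0.982  0.982] F [ 0.1 -0.2 -0.1] w 0.014704442785180346 t 9.5
[0.5074703  0.01352411 0.16685379] [[ 9.55686469e-01  1.45219670e-01  2.56075418e-01]
 [ 1.40271430e-01 -9.89399438e-01  3.75856163e-02]
 [ 2.58819045e-01 -6.93889390e-18 -9.65925826e-01]]
```

```bash
python3 -m pendant '[{"linear":[0.2,-0.4,0],"twist":[0.05,0.4,-0.4]},{"linear":[0.2,-0.8,0],"twist":[0.1,0.8,-0.7]},{"linear":[0.2,-0.8,0],"twist":[0.1,0.9,-0.7]},{"linear":[0.2,-0.8,0],"twist":[0.1,0.9,-0.7]},{"linear":[0.2,-0.8,0],"twist":[0.06,0.7,-0.67]},{"linear":[0,-0.8,0],"twist":[0,0,0]},{"linear":[0,-0.8,0],"twist":[0,0,0]},{"linear":[0,-0.8,0],"twist":[0,0,0]},{"linear":[0,-0.8,0],"twist":[0,0,0]},{"linear":[0,-0.8,0],"twist":[0,0,0]},{"linear":[0,-0.8,0],"twist":[0,0,0]},{"linear":[0,-0.8,0],"twist":[0,0,0]},{"linear":[0,-0.6,0],"twist":[0,0,0]},{"linear":[0,0,0],"twist":[0,0,0]},{"linear":[0,0,0],"twist":[0,0,0]}]' 
python3 -c "
from h import *
where();to(-75,80,105)"
```

```text
time_s: 11.0
eef_pos: [0.4611, -0.0327, 0.2278]
ee_rot: [[0.955, 0.147, 0.257], [0.142, -0.989, 0.038], [0.26, 0.001, -0.966]]
contact_force: [-0.6, -0.5, -0.7]
width: 0.0145
gripper_force: 58.6
tip in trap mm [-127.5   41.   166. ] F trap [-0.6 -0.5 -0.7] t 11.0
lin units [ 1.4  -1.56  2.9 ]
twist units [ 0.   -0.01  0.03]
pos [ 0.46113187 -0.03274936  0.22775366] j [-0.273  0.184  2.092  0.18   0.632  1.018] F [-0.6 -0.5 -0.7] w 0.014547111379119135 t 11.0
```

```bash
python3 -m pendant '[{"linear":[0.15,-0.2,0.3],"twist":[0,0,0]},{"linear":[0.25,-0.3,0.5],"twist":[0,0,0]},{"linear":[0.3,-0.3,0.6],"twist":[0,0,0]},{"linear":[0.3,-0.3,0.6],"twist":[0,0,0]},{"linear":[0.25,-0.3,0.5],"twist":[0,0,0]},{"linear":[0.15,-0.16,0.4],"twist":[0,0,0]},{"linear":[0,0,0],"twist":[0,0,0]},{"linear":[0,0,0],"twist":[0,0,0]},{"linear":[0,0,0],"twist":[0,0,0]}]' 
python3 - <<'E'
from h import *
where();to(-30,80,60)
s=manip.snapshot("side")[:,:,::-1];t=manip.snapshot("top")[:,:,::-1]
cv2.imwrite("pics/s4.png",s);cv2.imwrite("pics/t4.png",t)
A_=cv2.resize(s[155:230,250:350],(400,300),interpolation=2);B=cv2.resize(t[120:180,210:290],(400,300),interpolation=2)
cv2.imwrite("pics/c4.png",np.hstack([A_,cv2.convertScaleAbs(B,alpha=1.8)]))
o=manip.observe();p=o["eef_pos"]+o["ee_rot"]@OFF
print((proj("side",p)[0]-[250,155])*4,(proj("top",p)[0]-[210,120])*5+[400,0])
E
```

```text
time_s: 11.9
eef_pos: [0.5074, 0.0129, 0.1673]
ee_rot: [[0.955, 0.145, 0.257], [0.14, -0.989, 0.037], [0.26, 0.001, -0.966]]
contact_force: [-0.3, -0.8, -1.3]
width: 0.0147
gripper_force: 58.6
tip in trap mm [-75.   79.4 105.5] F trap [-0.4 -0.7 -1.3] t 11.9
lin units [ 1.27 -0.02  2.22]
twist units [ 0.01 -0.02  0.  ]
pos [0.50744418 0.01293573 0.16729463] j [-0.142  0.341  2.075  0.159  0.478  1.151] F [-0.3 -0.8 -1.3] w 0.014741151728024754 t 11.9
[127.15423419 127.26977175] [598.12326942 240.34514224]
```

View pics/c4.png

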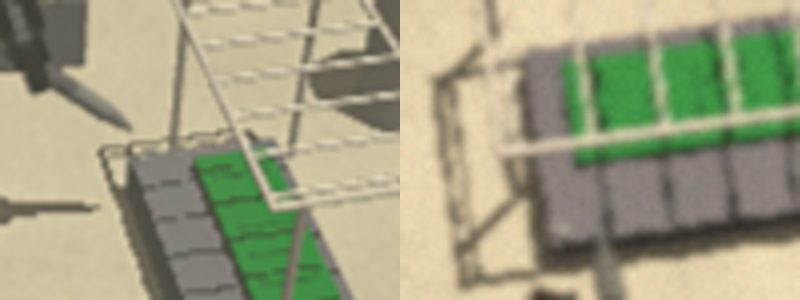

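Both views show the tip within about 2–3 mm of the prediction: (131,131) in the side crop and (604,232) in the top crop. I'll approach diagonally and then touch slowly.

```bash
python3 -m pendant '[{"linear":[0.2,-0.05,0.3],"twist":[0,0,0]},{"linear":[0.3,-0.05,0.5],"twist":[0,0,0]},{"linear":[0.3,0,0.6],"twist":[0,0,0]},{"linear":[0.3,0,0.5],"twist":[0,0,0]},{"linear":[0.17,0,0.32],"twist":[0,0,0]},{"linear":[0,0,0],"twist":[0,0,0]},{"linear":[0,0,0],"twist":[0,0,0]}]' 
python3 -c "
from h import *
where();to(-17.5,82,47.5)"
```

```text
time_s: 12.7
eef_pos: [0.5515, 0.0222, 0.1212]
ee_rot: [[0.956, 0.145, 0.256], [0.141, -0.989, 0.037], [0.259, 0.0, -0.966]]
contact_force: [-0.6, -0.3, -0.6]
width: 0.0147
gripper_force: 58.6
tip in trap mm [-30.2  82.2  59.4] F trap [-0.6 -0.2 -0.6] t 12.7
lin units [0.37 0.01 0.59]
twist units [0. 0. 0.]
pos [0.55149928 0.02223719 0.12124814] j [-0.11   0.47   2.017  0.165  0.407  1.171] F [-0.6 -0.3 -0.6] w 0.014745233293234676 t 12.7
```

```bash
python3 -m pendant '[{"linear":[0.08,0,0.16],"twist":[0,0,0]},{"linear":[0.08,0,0.16],"twist":[0,0,0]},{"linear":[0.08,0,0.16],"twist":[0,0,0]},{"linear":[0,0,0],"twist":[0,0,0]},{"linear":[0,0,0],"twist":[0,0,0]}]' 
python3 -c "
from h import *
where()"
python3 -m pendant '[{"linear":[-0.01,0,0.04],"twist":[0,0,0]},{"linear":[-0.01,0,0.04],"twist":[0,0,0]},{"linear":[0,0,0],"twist":[0,0,0]},{"linear":[0,0,0],"twist":[0,0,0]}]' 
python3 -c "
from h import *
where()"
```

```text
time_s: 13.2
eef_pos: [0.5605, 0.0235, 0.1114]
ee_rot: [[0.956, 0.145, 0.256], [0.14, -0.989, 0.037], [0.259, 0.0, -0.966]]
contact_force: [0.2, -0.5, -0.9]
width: 0.0144
gripper_force: 58.6
tip in trap mm [-21.1  82.1  49.6] F trap [ 0.1 -0.6 -0.9] t 13.2
time_s: 13.6
eef_pos: [0.5605, 0.0234, 0.1094]
ee_rot: [[0.956, 0.145, 0.257], [0.14, -0.989, 0.037], [0.259, 0.001, -0.966]]
contact_force: [0.8, -1.2, -1.1]
width: 0.0145
gripper_force: 58.6
tip in trap mm [-21.1  82.1  47.6] F trap [ 0.6 -1.3 -1.1] t 13.6
```

```bash
for i in 1 2; do python3 -m pendant '[{"linear":[-0.01,0,0.04],"twist":[0,0,0]},{"linear":[0,0,0],"twist":[0,0,0]},{"linear":[0,0,0],"twist":[0,0,0]}]' >/dev/null
python3 -c "
from h import *
where()"; done
```

```text
tip in trap mm [-20.9  82.1  46.7] F trap [-0.2 -0.2  1.2] t 13.9
tip in trap mm [-21.   82.1  45.9] F trap [-4.   0.9  6.6] t 14.2
```

```bash
python3 -m pendant '[{"linear":[0.045,0,-0.005],"twist":[0,0,0]},{"linear":[0.039,0,0.01],"twist":[0,0,0]},{"linear":[0,0,0],"twist":[0,0,0]}]' >/dev/null
python3 -c "
from h import *
where()"
for i in 1 2; do python3 -m pendant '[{"linear":[0.039,0,0.01],"twist":[0,0,0]},{"linear":[0,0,0],"twist":[0,0,0]},{"linear":[0,0,0],"twist":[0,0,0]}]' >/dev/null
python3 -c "
from h import *
where()"; done
```

```text
tip in trap mm [-18.9  82.1  46.2] F trap [-3.1  0.6  4.2] t 14.5
tip in trap mm [-18.6  82.2  46.1] F trap [-8.  -0.7 10.1] t 14.8
tip in trap mm [-18.3  82.3  46.1] F trap [-12.3   0.2  12.7] t 15.1
```

Contact is confirmed on both the ledge and the cover edge. I'll ease off to a light press, then trace in chunks.

```bash
python3 -m pendant '[{"linear":[-0.025,0,-0.012],"twist":[0,0,0]},{"linear":[0,0,0],"twist":[0,0,0]},{"linear":[0,0,0],"twist":[0,0,0]}]' >/dev/null
python3 -c "
from h import *
where()"
python3 -m pendant '[{"linear":[0,0.04,0],"twist":[0,0,0]},{"linear":[0,0.08,0],"twist":[0,0,0]},{"linear":[0,0.1,0],"twist":[0,0,0]},{"linear":[0,0.12,0],"twist":[0,0,0]}]' >/dev/null
python3 -c "
from h import *
where()"
```

```text
tip in trap mm [-18.4  82.2  46.2] F trap [-7.7 -0.4  8.6] t 15.4
tip in trap mm [-18.9  75.2  45.8] F trap [-6.1 11.   8. ] t 15.8
```

```bash
python3 -m pendant '[{"linear":[-0.008,0.12,-0.006],"twist":[0,0,0]},{"linear":[0,0.12,0],"twist":[0,0,0]},{"linear":[0,0.12,0],"twist":[0,0,0]},{"linear":[0,0.12,0],"twist":[0,0,0]},{"linear":[0,0.12,0],"twist":[0,0,0]}]' >/dev/null
python3 -c "
from h import *
where()"
```

```text
tip in trap mm [-19.   60.1  45.8] F trap [-4.3 10.   7.1] t 16.3
```

```bash
python3 -m pendant '[{"linear":[0.006,0.12,-0.004],"twist":[0,0,0]},{"linear":[0,0.12,0],"twist":[0,0,0]},{"linear":[0,0.12,0],"twist":[0,0,0]},{"linear":[0,0.12,0],"twist":[0,0,0]}]' >/dev/null
python3 -c "
from h import *
where()"
python3 -m pendant '[{"linear":[0,0.12,0],"twist":[0,0,0]},{"linear":[0,0.12,0],"twist":[0,0,0]},{"linear":[0,0.12,0],"twist":[0,0,0]},{"linear":[0,0.12,0],"twist":[0,0,0]}]' >/dev/null
python3 -c "
from h import *
where()"
```

```text
tip in trap mm [-18.9  48.2  46. ] F trap [-4.6 10.   6. ] t 16.7
tip in trap mm [-18.9  36.2  45.9] F trap [-3.8 10.4  6.8] t 17.1
```

```bash
python3 -m pendant '[{"linear":[0.01,0.12,0],"twist":[0,0,0]},{"linear":[0.004,0.12,0],"twist":[0,0,0]},{"linear":[0,0.12,0],"twist":[0,0,0]},{"linear":[0,0.12,0],"twist":[0,0,0]}]' >/dev/null
python3 -c "
from h import *
where()"
python3 -m pendant '[{"linear":[0.003,0.12,0],"twist":[0,0,0]},{"linear":[0,0.12,0],"twist":[0,0,0]},{"linear":[0.003,0.12,0],"twist":[0,0,0]},{"linear":[0,0.12,0],"twist":[0,0,0]}]' >/dev/null
python3 -c "
from h import *
where()"
```

```text
tip in trap mm [-18.9  24.6  45.9] F trap [-5.1 12.1  7.7] t 17.5
tip in trap mm [-18.9  12.8  45.9] F trap [-6.2 12.   6.6] t 17.9
```

```bash
python3 -m pendant '[{"linear":[-0.003,0.12,-0.003],"twist":[0,0,0]},{"linear":[0,0.12,0],"twist":[0,0,0]},{"linear":[0,0.12,0],"twist":[0,0,0]},{"linear":[0,0.12,0],"twist":[0,0,0]}]' >/dev/null
python3 -c "
from h import *
where()"
python3 -m pendant '[{"linear":[0,0.12,0],"twist":[0,0,0]},{"linear":[0,0.12,0],"twist":[0,0,0]},{"linear":[0,0.12,0],"twist":[0,0,0]},{"linear":[0,0.12,0],"twist":[0,0,0]}]' >/dev/null
python3 -c "
from h import *
where()"
```

```text
tip in trap mm [-18.9   0.7  45.9] F trap [-5.6 11.1  7. ] t 18.3
tip in trap mm [-18.9 -11.2  45.9] F trap [-6.3 11.9  6.3] t 18.7
```

```bash
for i in 1 2; do python3 -m pendant '[{"linear":[0,0.12,0],"twist":[0,0,0]},{"linear":[0,0.12,0],"twist":[0,0,0]},{"linear":[0,0.12,0],"twist":[0,0,0]},{"linear":[0,0.12,0],"twist":[0,0,0]},{"linear":[0,0.12,0],"twist":[0,0,0]}]' >/dev/null
python3 -c "
from h import *
where()"; done
```

```text
tip in trap mm [-18.9 -26.1  45.9] F trap [-6.3 12.   6.7] t 19.2
tip in trap mm [-18.9 -41.   45.8] F trap [-4.9 12.   6. ] t 19.7
```

```bash
python3 -m pendant '[{"linear":[0.003,0.12,0],"twist":[0,0,0]},{"linear":[0,0.12,0],"twist":[0,0,0]},{"linear":[0,0.12,0],"twist":[0,0,0]},{"linear":[0,0.12,0],"twist":[0,0,0]},{"linear":[0,0.12,0],"twist":[0,0,0]}]' >/dev/null
python3 -c "
from h import *
where()"
python3 -m pendant '[{"linear":[0.002,0.12,0],"twist":[0,0,0]},{"linear":[0,0.12,0],"twist":[0,0,0]},{"linear":[0,0.12,0],"twist":[0,0,0]},{"linear":[0,0.12,0],"twist":[0,0,0]},{"linear":[0,0.12,0],"twist":[0,0,0]},{"linear":[0,0.08,0],"twist":[0,0,0]},{"linear":[0,0.04,0],"twist":[0,0,0]},{"linear":[0,0,0],"twist":[0,0,0]}]' >/dev/null
python3 - <<'E'
from h import *
where()
s=manip.snapshot("side")[:,:,::-1];t=manip.snapshot("top")[:,:,::-1]
cv2.imwrite("pics/s5.png",s);cv2.imwrite("pics/t5.png",t)
A_=cv2.resize(s[185:260,270:370],(400,300),interpolation=2);B=cv2.resize(t[120:180,240:320],(400,300),interpolation=2)
cv2.imwrite("pics/c5.png",np.hstack([A_,cv2.convertScaleAbs(B,alpha=1.8)]))
o=manip.observe();p=o["eef_pos"]+o["ee_rot"]@OFF
for p in(p,trap(-15,-85,45)):print((proj("side",p)[0]-[270,185])*4,(proj("top",p)[0]-[240,120])*5+[400,0])
E
```

```text
tip in trap mm [-19.  -55.8  45.8] F trap [-4.9 12.6  7.5] t 20.2
tip in trap mm [-18.7 -74.1  46. ] F trap [-7.2  8.4  8.6] t 21.0
[167.5073833  189.00152081] [674.71928232 135.69897509]
[176.49705239 199.8288425 ] [690.1215656  128.18890688]
```

View pics/c5.png

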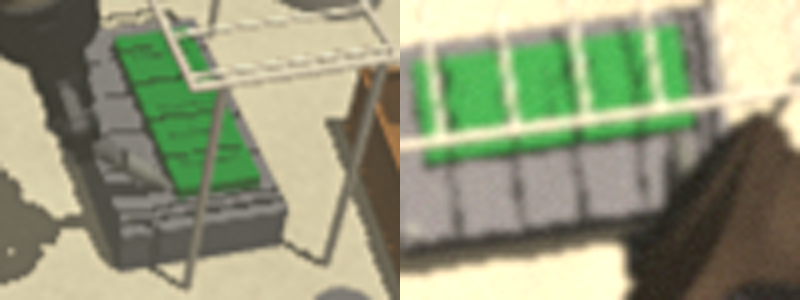

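The tip sits in the corner at about (170,188) in the side crop, just short of the cover's right end at (177,193). I'll run 5 mm further, then withdraw diagonally.

```bash
python3 -m pendant '[{"linear":[0,0.05,0],"twist":[0,0,0]},{"linear":[0,0.1,0],"twist":[0,0,0]},{"linear":[0,0.07,0],"twist":[0,0,0]},{"linear":[0,0,0],"twist":[0,0,0]}]' >/dev/null
python3 -c "
from h import *
where()"
python3 -m pendant '[{"linear":[-0.1,0,-0.17],"twist":[0,0,0]},{"linear":[-0.3,0,-0.5],"twist":[0,0,0]},{"linear":[-0.35,0,-0.6],"twist":[0,0,0]},{"linear":[-0.35,0,-0.6],"twist":[0,0,0]},{"linear":[-0.35,0,-0.6],"twist":[0,0,0]},{"linear":[-0.25,0,-0.5],"twist":[0,0,0]},{"linear":[0,0,0],"twist":[0,0,0]},{"linear":[0,0,0],"twist":[0,0,0]}]'
python3 - <<'E'
from h import *
where();delta([.4600,-.2763,.2245],Rtool(-4.4,0))
E
```

```text
tip in trap mm [-18.6 -80.   46.1] F trap [-7.1  7.7  8.3] t 21.5
time_s: 22.3
eef_pos: [0.5286, -0.1472, 0.1694]
ee_rot: [[0.955, 0.145, 0.258], [0.14, -0.989, 0.037], [0.26, 0.001, -0.966]]
contact_force: [0.2, 0.1, -0.8]
width: 0.0145
gripper_force: 58.9
tip in trap mm [-77.4 -82.2 107.7] F trap [ 0.2  0.1 -0.8] t 22.3
lin units [-2.77  4.71 -3.02]
twist units [-0.4  -3.76  3.16]
pos [ 0.52859426 -0.14724661  0.16944943] j [-0.461  0.395  1.967  0.273  0.579  0.75 ] F [ 0.2  0.1 -0.8] w 0.014489489980682665 t 22.3
```

```bash
python3 -m pendant '[{"linear":[-0.3,0.4,-0.5],"twist":[0,0,0]},{"linear":[-0.4,0.7,-0.5],"twist":[0,0,0]},{"linear":[-0.4,0.7,-0.5],"twist":[0,0,0]},{"linear":[-0.4,0.7,-0.5],"twist":[0,0,0]},{"linear":[-0.4,0.7,-0.4],"twist":[0,0,0]},{"linear":[-0.4,0.7,-0.4],"twist":[0,0,0]},{"linear":[-0.3,0.5,-0.2],"twist":[0,0,0]},{"linear":[-0.17,0.3,-0.02],"twist":[0,0,0]},{"linear":[0,0,0],"twist":[-0.1,-0.9,0.8]},{"linear":[0,0,0],"twist":[-0.1,-0.9,0.8]},{"linear":[0,0,0],"twist":[-0.1,-0.9,0.8]},{"linear":[0,0,0],"twist":[-0.1,-0.9,0.7]},{"linear":[0,0,0],"twist":[0,-0.16,0.06]},{"linear":[0,0,0],"twist":[0,0,0]},{"linear":[0,0,0],"twist":[0,0,0]},{"linear":[0,0,0],"twist":[0,0,0]}]'
python3 - <<'E'
from h import *
delta([.4609,-.2763,.2245],Rtool(-4.4,0))
s=manip.snapshot("side")[:,:,::-1]
cv2.imwrite("pics/s6.png",s)
a=cv2.imread("pics/s3.png")
f=lambda s:cv2.resize(s[200:275,210:310],(400,300),interpolation=2)
cv2.imwrite("pics/c6.png",np.hstack([f(a),f(s)]))
E
```

```text
time_s: 23.9
eef_pos: [0.4597, -0.2758, 0.2242]
ee_rot: [[0.997, -0.076, -0.0], [-0.076, -0.997, 0.002], [-0.001, -0.002, -1.0]]
contact_force: [0.7, 0.1, -0.1]
width: 0.0148
gripper_force: 58.7
lin units [ 0.05  0.02 -0.01]
twist units [-0.03  0.01  0.02]
pos [ 0.45967516 -0.27578967  0.22415521] j [-0.664  0.374  1.785  0.002  0.985  0.981] F [ 0.7  0.1 -0.1] w 0.014773531122181834 t 23.9
```

View pics/c6.png

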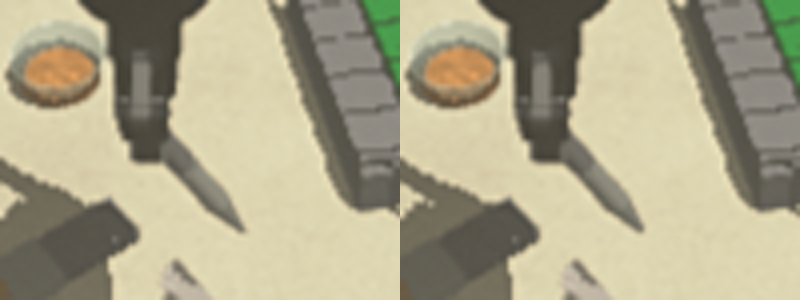

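The pick in the grip looks the same as after the lift. I'll lower it back along the same path.

```bash
python3 -m pendant '[{"linear":[0.05,0.02,0.5],"twist":[-0.03,0,0.02]},{"linear":[0.03,0,0.8],"twist":[0,0,0]},{"linear":[0,0,0.9],"twist":[0,0,0]},{"linear":[0,0,0.9],"twist":[0,0,0]},{"linear":[0,0,0.6],"twist":[0,0,0]},{"linear":[0,0,0.4],"twist":[0,0,0]},{"linear":[0,0,0.2],"twist":[0,0,0]},{"linear":[0,0,0],"twist":[0,0,0]},{"linear":[0,0,0],"twist":[0,0,0]}]' >/dev/null
python3 -c "
from h import *
delta([.4609,-.2763,.1079],Rtool(-4.4,0))"
python3 -m pendant '[{"linear":[0,0,0.08],"twist":[0,0,0]},{"linear":[0,0,0.08],"twist":[0,0,0]},{"linear":[0,0,0.08],"twist":[0,0,0]},{"linear":[0,0,0],"twist":[0,0,0]},{"linear":[0,0,0],"twist":[0,0,0]}]' >/dev/null
python3 -c "
from h import *
delta([.4609,-.2763,.1079],Rtool(-4.4,0))"
```

```text
lin units [-0.05 -0.01  0.37]
twist units [ 0.01  0.01 -0.01]
pos [ 0.46202142 -0.27657375  0.11709098] j [-6.620e-01  5.190e-01  1.888e+00 -1.000e-03  7.350e-01  9.880e-01] F [-0.6 -1.2 -0.7] w 0.014387435010264979 t 24.85
lin units [-0.04 -0.    0.11]
twist units [ 0.    0.02 -0.01]
pos [ 0.46180835 -0.2763766   0.1106745 ] j [-6.620e-01  5.290e-01  1.893e+00 -1.000e-03  7.210e-01  9.880e-01] F [-0.4  0.7 -1.1] w 0.014477575536937157 t 25.35
```

```bash
for i in 1 2; do python3 -m pendant '[{"linear":[-0.02,0,0.05],"twist":[0,0,0]},{"linear":[0,0,0],"twist":[0,0,0]},{"linear":[0,0,0],"twist":[0,0,0]}]' >/dev/null
python3 -c "
from h import *
delta([.4609,-.2763,.1079],Rtool(-4.4,0))"; done
```

```text
lin units [-0.02 -0.    0.06]
twist units [ 0.    0.02 -0.01]
pos [ 0.46128632 -0.27636978  0.10938935] j [-6.620e-01  5.300e-01  1.895e+00 -1.000e-03  7.170e-01  9.870e-01] F [-0.3 -1.1 -0.1] w 0.014607072360135245 t 25.65
lin units [-0.01 -0.    0.02]
twist units [ 0.01  0.01 -0.01]
pos [ 0.46108406 -0.27633012  0.10834518] j [-6.620e-01  5.310e-01  1.897e+00 -1.000e-03  7.130e-01  9.870e-01] F [2.  1.8 2. ] w 0.014392980579213583 t 25.95
```

It's seated with light contact. Releasing and retreating.

```bash
python3 -m pendant '[{"linear":[-0.01,0,0.02],"twist":[0,0,0]},{"linear":[0,0,0],"twist":[0,0,0]}]' - 25 >/dev/null
python3 -m pendant '[{"linear":[0,0,0],"twist":[0,0,0]},{"linear":[0,0,0],"twist":[0,0,0]},{"linear":[0,0,0],"twist":[0,0,0]},{"linear":[0,0,0],"twist":[0,0,0]},{"linear":[0,0,0],"twist":[0,0,0]},{"linear":[0,0,0],"twist":[0,0,0]}]' 50
python3 -m pendant '[{"linear":[0,0,-0.2],"twist":[0,0,0]},{"linear":[0,0,-0.4],"twist":[0,0,0]},{"linear":[0,0,-0.8],"twist":[0,0,0]},{"linear":[0,0,-0.9],"twist":[0,0,0]},{"linear":[0,0,-0.9],"twist":[0,0,0]},{"linear":[0,0,-0.9],"twist":[0,0,0]},{"linear":[0,-0.5,-0.9],"twist":[0,0,0]},{"linear":[0,-0.9,-0.5],"twist":[0,0,0]},{"linear":[0,-0.9,0],"twist":[0,0,0]},{"linear":[0,-0.9,0],"twist":[0,0,0]},{"linear":[0,-0.9,0],"twist":[0,0,0]},{"linear":[0,-0.9,0],"twist":[0,0,0]},{"linear":[0,-0.5,0],"twist":[0,0,0]},{"linear":[0,0,0],"twist":[0,0,0]},{"linear":[0,0,0],"twist":[0,0,0]}]'
python3 - <<'E'
from h import *
s=manip.snapshot("side")[:,:,::-1];t=manip.snapshot("top")[:,:,::-1]
f=lambda s:cv2.resize(s[246:300,228:300],(400,300),interpolation=2)
g=lambda s:cv2.convertScaleAbs(cv2.resize(s[173:218,310:370],(400,300),interpolation=2),alpha=1.8)
a=cv2.imread("pics/side0.png");b=cv2.imread("pics/top0.png")
cv2.imwrite("pics/c7.png",np.vstack([np.hstack([f(a),f(s)]),np.hstack([g(b),g(t)])]))
E
```

```text
time_s: 26.75
eef_pos: [0.4605, -0.2763, 0.1076]
ee_rot: [[0.997, -0.077, -0.002], [-0.077, -0.997, -0.0], [-0.001, 0.0, -1.0]]
contact_force: [-0.0, -0.3, 0.4]
width: 0.0503
gripper_force: 0.0
time_s: 28.25
eef_pos: [0.4715, -0.1395, 0.2455]
ee_rot: [[0.997, -0.077, -0.001], [-0.077, -0.997, -0.001], [-0.001, 0.001, -1.0]]
contact_force: [0.1, -0.1, 0.2]
width: 0.0501
gripper_force: 0.0
```

View pics/c7.png

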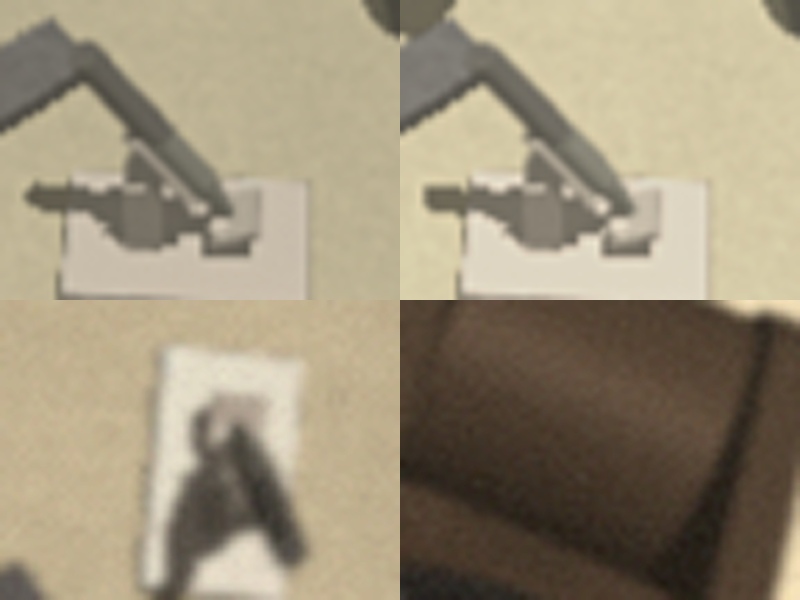

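The side view shows the pick back in the rest exactly as it was at the start: handle end at (88,50) in the crop, tip at the stop near (230,210). The robot is clear of everything.

```bash
python3 -c "
from station import manip
print(manip.sign_off())"
```

```text
the job is handed in; nothing more can be done
None
```

I traced the seam left to right (about +82 to −80 mm of ±85) in one pass at about 3 cm/s, in contact at every force check. It paused for about 0.2 s near the right end, and the press was about 8–10 N with up to about 12 N of drag. The pick is back in its rest, tip down, nothing else was touched as far as the views show, and the job is handed in at about 28 s; no verdict came back.

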